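# Put the setting rod away in the catch-door cabinet

### The job

Put the long setting rod away in the small cabinet: pull the cabinet door wide open past its sprung roller catch, lower the rod head-up into the tube on the inside of the door until it stands on the bottom (do not let it drop) and let go, then push the door shut until the catch snaps. Do not throw the door shut, do not shove the cabinet along its board, and leave the short drift standing in its stand.

Things in the scene. Friction and masses are not known exactly. Their poses are not given: they have to be found in the camera images.
- door (a joint): opening angle of the olive steel cabinet door, rad: 0 shut against its stop, up to 1.9 open; starts shut. Upright hinge at the left edge seen from in front; it swings out to the front (robot's side), its free edge going clockwise seen from above, and stays where it is left. The catch works below about 0.18 rad; once past its crest at about 0.07 rad it pulls the door home and holds it.
- door_edge (a point): outer face of the door's free edge at the height of the roller catch (75 mm above the table); axes as hinge. Inside, a sprung roller on the cabinet grips a nose on the door: opening or closing through it takes a peak of roughly 12 N (10 to 16 N) at the handle. Door sheet 215 mm wide, 174 mm high (26 to 200 mm above the table), 12 mm thick.
- cabinet (a joint): how far the cabinet has slid along its plywood board from the start, m, + away from its front. It is not bolted down: it starts to slide at about 22 N of push or pull front to back; side cleats stop it sideways. Cabinet 170 mm deep, 250 mm wide, top 212 mm above the table.
- cabinet_roof (a point): the middle of the cabinet's front edge at roof height, 212 mm above the table. x axis points into the cabinet (from front to back), y to its left side as seen from the robot, z up.
- hinge (a point): point on the door's hinge axis, 113 mm above the table. The hinge axis is 105 mm to +y of the cabinet's middle, in the plane of the front. Its axes turn with the door: -y runs along the door from hinge to free edge, -x out of its outer face, z up.
- handle (a point): free top end of the door's handle, an upright round steel bar 12 mm thick; axes as hinge. It stands 45 mm out (-x) from the middle of the door sheet (33 mm gap to the sheet), 175 mm from the hinge along the door, and runs 85 mm down from here (195 mm above the table) to an arm joining it to the door. Grip or hook it from above.
- tube_mouth (a point): centre of the mouth of the upright steel tube on the inside of the door, 125 mm above the table; axes as hinge. Tube bore 23 mm, outside 30 mm; its axis is 100 mm from the hinge along the door and 34 mm inwards (+x) from the middle of the door sheet.
- tube_floor (a point): centre of the closed bottom of that tube's bore, 90 mm below the mouth, 35 mm above the table.
- rod: the setting rod: plain aluminium, 150 mm long, 110 g, starts upright in one of two dark steel stands. Shank 16 mm diameter, round head 22 mm diameter over the top 23 mm. Origin at the centre of its foot, z along it to the head. It is the taller one, with the wider head.
- rod_head (a point): middle of the rod's head, 138.5 mm above its foot on its axis: where to grip it.
- rod_stand: fixed dark steel block 60 x 60 x 45 mm high holding the rod loosely: bore 22 mm, 35 mm deep. Origin at the centre of its underside.
- drift: bystander: plain steel drift, 105 mm long, 16 mm shank and 19 mm upper half, upright in a second stand just like the rod's. Origin at its foot, z along it. Leave it there.
There are look-alikes about, which are no part of the job. Leave any pink look-alike of the rod alone.

How it is judged (in metres and radians):
On the way, in this order (a step that is already met when the one before it is completed fails the run):
1. the door is pulled wide open (more than 0.6 rad) (value of joint door above 0.6 rad), for 0.1 s.
2. with the door open, the rod stands on the bottom of the tube, head up, let go (value of joint door above 0.4 rad and z of rod in the frame of tube_floor below 0.005 m and horizontal distance between rod and tube_floor below 0.008 m and angle between rod's own z axis and vertical below 0.2 rad and contact force between the fingers and rod below 0.1 N), for 0.2 s.
At the end, for the whole second after the job is handed in: The door is shut in its catch (within 0.03 rad), the rod stands head up on the bottom of the door's tube (foot within 5 mm of the floor), at rest; the drift still stands in its stand and the cabinet is within 15 mm of where it stood on its board (value of joint door below 0.03 rad and z of rod in the frame of tube_floor below 0.005 m and horizontal distance between rod and tube_floor below 0.008 m and angle between rod's own z axis and vertical below 0.2 rad and linear speed of rod below 0.03 m/s and angle between drift's own z axis and vertical below 0.25 rad and distance of drift from where it was at the start of the episode below 0.02 m and value of joint cabinet between -0.015 and 0.015 m); the robot touches nothing.
It fails at once if the cabinet is shoved more than 15 mm along its board (value of joint cabinet above 0.015 m or value of joint cabinet below -0.015 m).
It fails at once if the door is thrown shut: closing faster than 2.5 rad/s before it reaches the catch (value of joint door above 0.25 rad and velocity of joint door below -2.5 rad/s).
It fails at once if the rod is dropped down the tube (faster than 0.6 m/s inside it) (horizontal distance between rod and tube_floor below 0.012 m and z of rod in the frame of tube_floor below 0.085 m and linear speed of rod above 0.6 m/s).
It fails at once if the drift is knocked out of its stand (distance of drift from where it was at the start of the episode above 0.03 m).
It also fails if it takes over 72 s, if anything falls off the work surface, if the arm or the gripper's body presses on something with over 40 N, if the wrist force passes 120 N, or if a joint passes its speed limit or range.

### The arm

A 6-joint arm with a two-finger parallel gripper is mounted at the origin on the work surface. World frame = base frame: x ahead of the robot, y to its left, z up, the work surface at z = 0. Lengths are in mm, angles in rad, forces in N, time in s.
With the tool pointing down it reaches from about 275 to 825 mm from the base axis. Payload 5.2 kg.
Tool frame: the origin (TCP) lies at the very end of the fingers, on their centre line; the grasp point (between the pads) lies 19 mm behind it; z points along the fingers, y is the line along which they close (so a half turn about z gives the same grasp; the last joint's range is limited). The gripper opens to 93 mm and grips with 3 to 60 N. Pads are 15 mm wide; open, the fingers measure 128 mm over their backs; the gripper's body (75 mm by 188 mm) begins 65 mm behind the grasp point.
Start: joints at [-1.415, 0.259, 1.535, -0, 1.348, -0.203], TCP at [193.154, -514.972, 218.653] pointing down, gripper open.
Joint ranges: [-3.14, 3.14], [-0.91, 2.08], [0.19, 2.58], [-1.22, 4.36], [0.22, 2.71], [-3.12, 3.12]. Speed limits (rad/s): [2.57, 2.57, 3.14, 3.14, 3.14, 3.14].

### API

Orientations are given as [roll, pitch, yaw] about the fixed x, y, z axes, in that order (R = Rz(yaw) Ry(pitch) Rx(roll)).
In Python, from bench import robot gives the robot as it stands. The module is installed in compiled form; this text tells all that it offers. Calls block until the motion is done:
- robot.move_ptp(position, orientation): joint-space move of the TCP to a pose.
- robot.move_linear(position, ori=None, speed=150, f_stop=None): straight line of the TCP; ori=None keeps the orientation; speed is the mean speed in mm/s. With f_stop (N) it stops when the force on the tool has changed by that much, and returns True; else False.
- robot.move_j(angles): joint-space move.
- robot.move_gripper(opening): opening from 0.0 (shut) to 1.0 (fully open); the grip force is fixed at half the most; returns when the fingers have stopped.
- robot.sleep(seconds).
- robot.inverse_kinematics(position, orientation): joint angles nearest the present ones, or None.
- robot.get_image(name): name is "scene" or "side" or "wrist"; returns a dict with "img" (480x640x3 uint8, blue, green, red), "fovy" (degrees; the focal length in pixels is half the picture's height over the tangent of half this angle, whatever the lens; pixels are square), "cx", "cy" (the principal point, pixels), "k1" (the pictures are not rectified: a ray, as slopes to the right and down, at radius r is drawn at 1 + k1 r^2 times it, then the intrinsics apply), "eye" and "orientation" of the camera in the world. Camera axes: x right, y down, z forward; pixel columns grow to the right and rows downward; lengths in mm; the calibration is good to about 2 mm. A picture is of the moment at which its call begins. There is no depth.
A pose or a line that the arm cannot do raises robot.MotionError and nothing moves.
- robot.hand_in(): hands the job in; it is judged then, once.
Readings, each from a call of its own:
- robot.current_t(): time.
- robot.current_qpos(): joint angles.
- robot.current_joint_vel(): joint speeds.
- robot.current_joint_efforts(): joint torques, N m.
- robot.current_tcp_pos(): TCP position.
- robot.current_eef_rot(): TCP orientation.
- robot.current_contact_force(): force on the tool from outside, world axes, zero at the start.
- robot.current_ft_torque(): the same for the moment, N m.
- robot.current_gripper_width(): opening from 0.0 (shut) to 1.0 (fully open).
- robot.current_finger_force(): force on a finger pad.
Only numpy, scipy, OpenCV 4.12 (cv2) and the standard library are available. Lean on these libraries where they do the work, as an engineer would, in place of code of your own. Each camera call takes 0.05 s, during which the arm holds its last target. There are 200 camera calls.

## Working session

There is one attempt and no reset: what is moved stays moved. The work goes in short steps, each a Python script; the robot and the scene stay as the last script left them, time stands still between calls to the robot, and variables do not carry over. Pictures are saved under pics/ and viewed, at most 10 in all, crops included, and the job is handed in when it is done.

```bash
mkdir -p pics; cat > h.py <<'E'
import numpy as np, cv2
from bench import robot
from scipy.spatial.transform import Rotation as R
def cam(c):
    f=240/np.tan(np.radians(c['fovy'])/2)
    return f,R.from_euler('xyz',c['orientation']).as_matrix(),np.array(c['eye'])
def ray(c,u,v):
    f,M,e=cam(c); K=np.array([[f,0,c['cx']],[0,f,c['cy']],[0,0,1.]])
    d=np.array([(u-c['cx'])/f,(v-c['cy'])/f]); s=d.copy()
    for _ in range(30): s=d/(1+c['k1']*(s@s))
    return e,M@np.array([s[0],s[1],1.])
def onz(c,u,v,z):
    e,d=ray(c,u,v); return e+d*(z-e[2])/d[2]
def proj(c,p):
    f,M,e=cam(c); q=M.T@(np.array(p,float)-e); s=q[:2]/q[2]; s=s*(1+c['k1']*(s@s))
    return s*f+[c['cx'],c['cy']]
def two(c1,p1,c2,p2):
    e1,d1=ray(c1,*p1);e2,d2=ray(c2,*p2)
    t=np.linalg.lstsq(np.c_[d1,-d2],e2-e1,rcond=None)[0]
    a,b=e1+d1*t[0],e2+d2*t[1]; return (a+b)/2,np.linalg.norm(a-b)
E
python3 - <<'E'
from h import *
import pickle
for n in ("scene","side","wrist"):
    c=robot.get_image(n); cv2.imwrite(f'pics/{n}0.png',c['img']); pickle.dump(c,open(f'{n}0.pkl','wb'))
    print(n,c['fovy'],c['cx'],c['cy'],c['k1'],c['eye'],c['orientation'])
print(robot.current_eef_rot(),robot.current_t())
E
```

```text
scene 47.70953818609766 327.69407068765076 241.72602811396982 -0.10665335508195102 [1163.9743348  -615.66975876  884.72899749] [-2.31845777 -0.02183837  0.82959908]
side 44.42227917190697 330.06651031425935 245.65476208377677 -0.1439048552507164 [  482.13280894 -1021.90143705   961.09291563] [-2.27637543  0.00902254 -0.11487511]
wrist 71.3307637491888 321.3034823668209 239.7242579452286 -0.04863742656681796 [ 269.16818773 -484.94866354  384.02305368] [ 2.84485887e+00  1.52518505e-03 -1.21190338e+00]
[-3.14019468e+00 -3.08817178e-04  3.58775329e-01] 0.15
```

View pics/scene0.png

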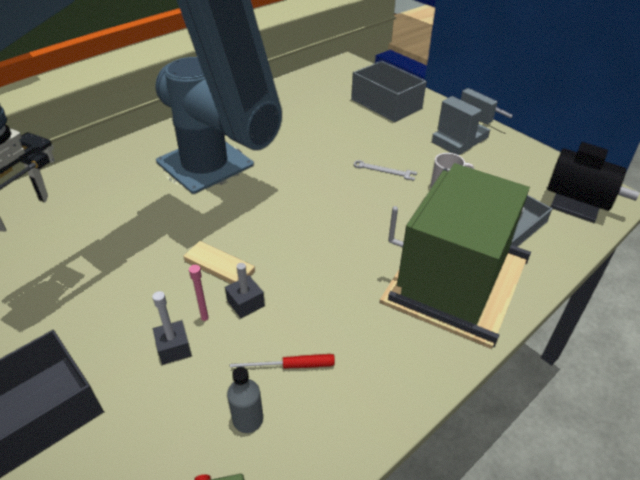

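View pics/side0.png

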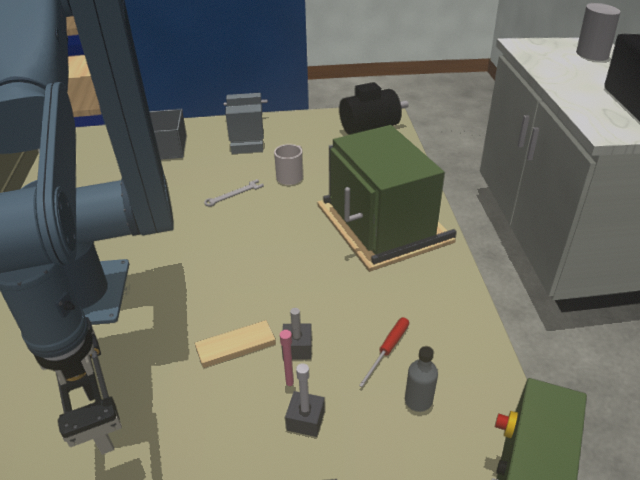

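Scene: the arm is upper left and the green cabinet is at about (465,240) with its handle at (394,225). The upright candidates are:
- Grey-white piece in the stand at (165,320), tall with a wide head. This fits the rod.
- Pink piece at (198,290), the look-alike to leave alone.
- Short grey piece in the stand at (243,285), the drift.

Side: the rod is at (304,395), the pink piece at (287,358), the drift at (296,330), and the cabinet at (385,190) with its handle at (348,205).

I'll confirm with enlarged crops.

```bash
python3 - <<'E'
import cv2,numpy as np
a=cv2.imread('pics/scene0.png');b=cv2.imread('pics/side0.png')
z=lambda im,x,y,w,h,W,H:cv2.resize(im[y:y+h,x:x+w],(W,H),interpolation=cv2.INTER_CUBIC)
# 4x rods top-left scene(140,250,100x75)... 
t=np.hstack([z(a,140,255,133,113,400,340),z(b,250,295,133,113,400,340)])
cv2.imwrite('pics/c1.png',t)
t=np.hstack([z(a,375,160,160,200,400,500),z(b,315,120,150,150,400,400).copy() if 0 else z(b,310,115,150,187,400,500)])
cv2.imwrite('pics/c2.png',t)
E
```

```text
(no output)
```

View pics/c1.png

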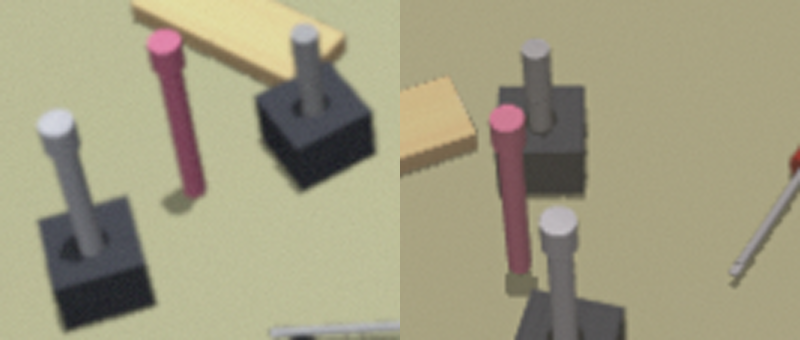

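View pics/c2.png

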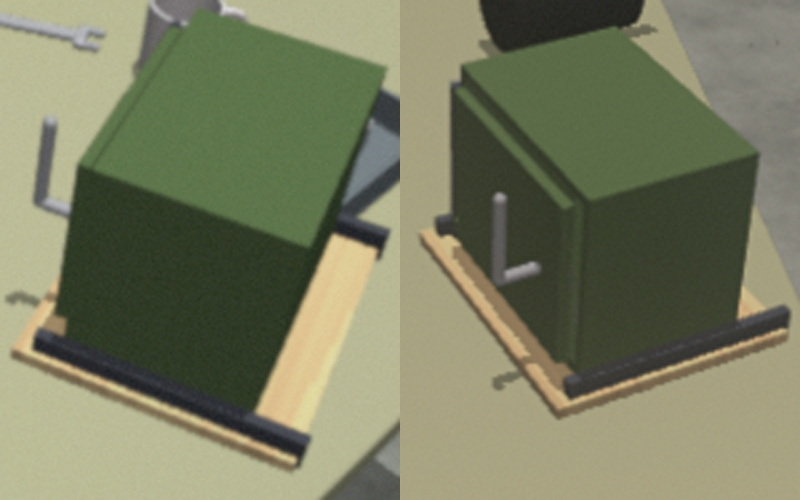

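The left crop shows the rod with a wide white head, top at scene (159,295) and side (303,368). Pink stands loose without a stand, and the short drift is at scene (241,266) and side (295,311). The right crop shows the cabinet's roof corners in side at (333,140), (391,125), (444,173) and (380.5,190), and in scene at back (499,259) and (529,187). The handle top is at scene (394.5,209) and side (347.5,189).

```bash
python3 - <<'E'
from h import *
import pickle
a,b=[pickle.load(open(n+'0.pkl','rb')) for n in('scene','side')]
fl,bl,br,fr=[onz(b,*p,212) for p in((333.3,140.1),(390.6,125.1),(443.9,173.1),(380.5,190))]
print('side',fl,bl,br,fr); d=np.linalg.norm
print('w',d(fl-fr),d(bl-br),'dep',d(fl-bl),d(fr-br))
B=[onz(a,*p,212) for p in((529.4,186.8),(499,258.8))]; print('scene bl,br',B,d(B[0]-B[1]))
for n,p,q in(('rod',(159,295),(303,368.3)),('drift',(241.4,266),(295.2,310.6)),('handle',(394.5,208.5),(347.5,188.7)),('bl',(529.4,186.8),(390.6,125.1)),('br',(499,258.8),(443.9,173.1))): print(n,*two(a,p,b,q))
# masks for rod head top: brightest near-white pixels
for c,(x,y) in((a,(159,295)),(b,(303,368))):
    w=c['img'][y-8:y+9,x-10:x+11].min(2); 
    m=(w>165).astype(np.uint8); k=cv2.moments(m,True); print('head',w.max(),m.sum(),x-10+k['m10']/max(1,k['m00']),y-8+k['m01']/max(1,k['m00']))
print(robot.current_qpos())
E
```

```text
side [630.99096812 256.51653026 212.        ] [788.61399588 314.74012754 212.        ] [867.00619941  76.50041511 212.        ] [708.79312466  27.25745577 212.        ]
w 242.10100949098245 250.80569800941097 dep 168.03275324281975 165.69926392369226
scene bl,br [array([793.1591316 , 321.82449242, 212.        ]), array([874.84828307,  87.07182794, 212.        ])] 248.5597130449723
rod [ 500.13121262 -395.87945191  155.70098144] 1.6044826842901339
drift [ 497.74058186 -216.90429545  109.73148319] 0.20295726607784326
handle [640.64627764  66.47326446 194.25817007] 0.0614247064530252
bl [791.03443954 327.2160314  206.51526829] 2.6914464989944484
br [872.07722839  93.9187579  202.60500882] 4.277609620407286
head 213 93 157.7741935483871 294.93548387096774
head 189 86 302.06976744186045 367.90697674418607
[-1.41479985e+00  2.59193396e-01  1.53580551e+00  2.14804151e-05
  1.34802527e+00 -2.02783833e-01]
```

```bash
python3 - <<'E'
from h import *
import pickle
b=pickle.load(open('side0.pkl','rb')); print('pink foot',onz(b,289.7,385,0), 'rod top side',onz(b,302.5,368,160))
robot.move_ptp([490,-390,320],[np.pi,0,0.9]); robot.sleep(.3)
c=robot.get_image('wrist'); pickle.dump(c,open('w1.pkl','wb'))
robot.move_ptp([600,90,380],[np.pi,0,1.896]); robot.sleep(.3)
d=robot.get_image('wrist'); pickle.dump(d,open('w2.pkl','wb'))
cv2.imwrite('pics/w.png',cv2.resize(np.hstack([c['img'],d['img']]),(800,300),interpolation=cv2.INTER_AREA))
cv2.imwrite('pics/w2.png',d['img'])
for p in((500,-397,160),(500,-397,45)): print('rod pred',proj(c,p))
print('handle pred',proj(d,(640.6,66.5,195)),robot.current_t(),robot.current_tcp_pos())
E
```

```text
pink foot [ 474.25164943 -314.40982018    0.        ] rod top side [ 499.53079592 -399.4205518   160.        ]
rod pred [334.74913518 221.36877761]
rod pred [331.44984174 200.63491112]
handle pred [349.59790175 248.41893276] 3.925 [600.08023153  89.47424255 379.91717931]
```

View pics/w.png

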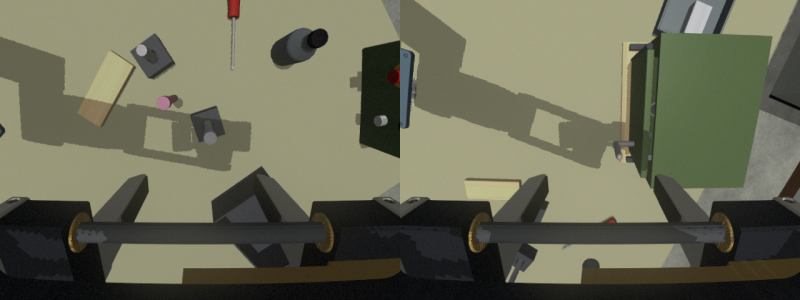

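View pics/w2.png

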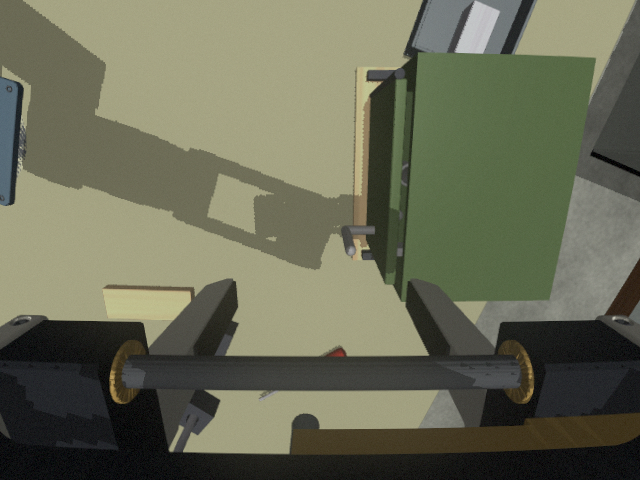

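Wrist views: the rod head is at (334,221) in the left picture, matching the prediction. In the right picture the roof corners are at (418,54), (594,58), (549,300) and (407,300), and the handle's top is at (351,251).

```bash
python3 - <<'E'
from h import *
import pickle
a,b,c,d=[pickle.load(open(n+'.pkl','rb')) for n in('scene0','side0','w1','w2')]
img=cv2.cvtColor(d['img'],cv2.COLOR_BGR2HSV)
m=cv2.inRange(img,(40,90,85),(75,255,255)); m=cv2.morphologyEx(m,cv2.MORPH_OPEN,np.ones((5,5)))
k=max(cv2.findContours(m,0,2)[0],key=cv2.contourArea)
q=cv2.approxPolyDP(cv2.convexHull(k),8,True)[:,0]; print('roof poly',q.tolist())
P=[onz(d,*p,212)[:2] for p in((418,54),(594,58),(549,300),(407,300))]
fl,bl,br,fr=P; n=np.linalg.norm
print(np.round(P,1),'w',n(fl-fr),n(bl-br),'dep',n(fl-bl),n(fr-br))
for nm,(fl,bl,br,fr) in dict(wrist=P,side=[onz(b,*p,212)[:2] for p in((333.3,140.1),(390.6,125.1),(443.9,173.1),(380.5,190))]).items():
    x=(bl-fl)/n(bl-fl)+(br-fr)/n(br-fr); w=(fl-fr)/n(fl-fr)+(bl-br)/n(bl-br)
    yaw=np.arctan2(x[1],x[0]),np.arctan2(-w[0],w[1]); y=np.mean(yaw); ctr=(fl+bl+br+fr)/4
    X=np.array([np.cos(y),np.sin(y)]);Y=np.array([-X[1],X[0]])
    print(nm,'yaw',yaw,'centre',ctr,'front mid',ctr-85*X)
print('handle w',onz(d,351,251,195),'side',onz(b,347.5,188.7,195),'scene',onz(a,394.5,208.5,195), two(b,(347.5,188.7),d,(351,251)))
w=c['img'][205:238,318:350]; g=w.min(2); print(g[::4,::2])
print('rod w',onz(c,334,221,160),'side',onz(b,302.5,368.2,160),'scene',onz(a,158.5,295,160))
E
```

```text
Traceback (most recent call last):
ValueError: max() iterable argument is empty
```

```bash
python3 - <<'E'
from h import *
import pickle
a,b,c,d=[pickle.load(open(n+'.pkl','rb')) for n in('scene0','side0','w1','w2')]
img=cv2.GaussianBlur(d['img'],(5,5),0); hsv=cv2.cvtColor(img,cv2.COLOR_BGR2HSV)
r=hsv[180,480].astype(int); print('roof hsv',r,'door',hsv[180,395])
m=cv2.inRange(hsv,np.clip(r-[10,50,22],0,255),r+[10,50,22]); m=cv2.morphologyEx(m,cv2.MORPH_OPEN,np.ones((9,9)))
k=max(cv2.findContours(m,0,2)[0],key=cv2.contourArea)
q=cv2.approxPolyDP(cv2.convexHull(k),8,True)[:,0]; print('roof poly',q.tolist())
P=[onz(d,*p,212)[:2] for p in((418,54),(594,58),(549,300),(407,300))]
n=np.linalg.norm
for nm,(fl,bl,br,fr) in dict(wrist=P,side=[onz(b,*p,212)[:2] for p in((333.3,140.1),(390.6,125.1),(443.9,173.1),(380.5,190))]).items():
    x=(bl-fl)/n(bl-fl)+(br-fr)/n(br-fr); w=(fl-fr)/n(fl-fr)+(bl-br)/n(bl-br)
    yaw=np.arctan2(x[1],x[0]),np.arctan2(-w[0],w[1]); y=np.mean(yaw); ctr=(fl+bl+br+fr)/4
    X=np.array([np.cos(y),np.sin(y)]);Y=np.array([-X[1],X[0]])
    print(nm,np.round([fl,bl,br,fr],1).tolist(),'w',n(fl-fr),n(bl-br),'dep',n(fl-bl),n(fr-br),'yaw',yaw,'front mid',ctr-85*X)
print('handle w',onz(d,351,251,195),'side',onz(b,347.5,188.7,195),'scene',onz(a,394.5,208.5,195), two(b,(347.5,188.7),d,(351,251)))
g=c['img'][205:240,316:352].min(2); mm=(g>140).astype(np.uint8); print(np.percentile(g,[5,50,75,90,99]))
t,o=cv2.threshold(g,0,1,cv2.THRESH_OTSU); K=cv2.moments(o,True); print('head',t,o.sum(),316+K['m10']/K['m00'],205+K['m01']/K['m00'])
print('rod w',onz(c,334,221,160),'side',onz(b,302.5,368.2,160),'scene',onz(a,158.5,295,160))
big=cv2.resize(c['img'][190:250,300:380],(400,300),interpolation=2); b2=cv2.resize(d['img'][215:275,320:400],(400,300),interpolation=2)
cv2.imwrite('pics/z.png',np.hstack([big,b2]))
E
```

```text
roof hsv [ 45  83 107] door [ 45  79 113]
roof poly [[418, 53], [594, 58], [548, 300], [451, 300], [404, 278]]
wrist [[633.1, 266.1], [791.5, 321.2], [874.0, 85.5], [718.6, 34.9]] w 246.5026838138879 249.699854978701 dep 167.7366832082697 163.41114074343352 yaw (np.float64(0.3245669898486381), np.float64(0.3453718569854325)) front mid [674.04070406 149.00636079]
side [[631.0, 256.5], [788.6, 314.7], [867.0, 76.5], [708.8, 27.3]] w 242.10100949098245 250.80569800941097 dep 168.03275324281975 165.69926392369226 yaw (np.float64(0.32778983385279503), np.float64(0.322528135102937)) front mid [668.30507633 141.59957947]
handle w [643.10886735  64.15773076 195.        ] side [640.4898472   65.47179441 195.        ] scene [641.23443845  65.69918062 195.        ] (array([641.61333127,  64.51179356, 195.92405323]), np.float64(2.5746464632301134))
[ 50.    80.   106.25 116.   119.  ]
head 91.0 341 336.0469208211144 220.70381231671553
rod w [ 499.64579659 -396.23230641  160.        ] side [ 499.4962025  -399.84535014  160.        ] scene [ 502.75011391 -397.13240568  160.        ]
```

View pics/z.png

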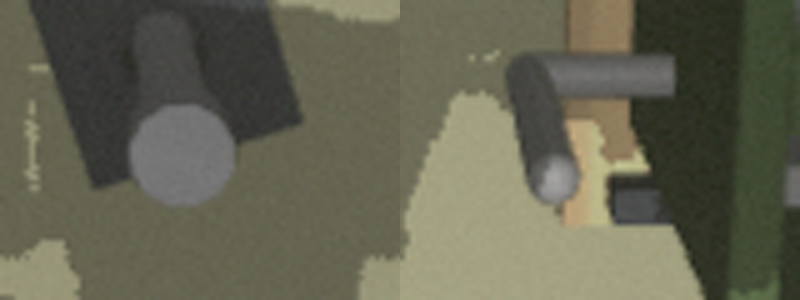

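The left crop gives the rod head centre at (336.4,221) and the right gives the handle top at (351,250.6). The handle estimates from three views agree within 3 mm. Next I'll open the door with the bar held loosely between the fingers.

```bash
cat >> h.py <<'E'
YAW=.33; H=np.array([634.5,246.5]); HL=np.array([-51.,-175.])
def door(th,l):
    a=YAW-th; return H+np.array([[np.cos(a),-np.sin(a)],[np.sin(a),np.cos(a)]])@l
def hp(th,z,l=HL): return [*door(th,np.array(l,float)),z],[np.pi,0,YAW+np.pi/2-th]
E
python3 - <<'E'
from h import *
print(hp(0,150))
robot.move_gripper(.30); print('w',robot.current_gripper_width())
p,o=hp(0,235); robot.move_ptp(p,o)
print('stop',robot.move_linear(hp(0,150)[0],speed=60,f_stop=6),robot.current_tcp_pos(),robot.current_contact_force())
E
```

```text
([np.float64(642.9593704491542), np.float64(64.41639543439399), 150], [3.141592653589793, 0, 1.9007963267948966])
w 0.30339281102864935
stop False [643.2451665   64.38259619 150.47319175] [-0.19003434 -0.08511305  0.43934263]
```

```bash
python3 - <<'E'
from h import *
for th in [.03,.06,.09,.12,.16,.2,.3,.4,.5,.6,.7,.8,.9,1.0,1.1,1.2,1.3,1.4]:
    p,o=hp(th,150); robot.move_linear(p,o,speed=40 if th<.25 else 80)
    f=robot.current_contact_force(); a=YAW-th
    print(th,'n,t,z',np.round([f[0]*np.cos(a)+f[1]*np.sin(a),-f[0]*np.sin(a)+f[1]*np.cos(a),f[2]],1),round(robot.current_gripper_width(),3))
    if np.linalg.norm(f)>30: break
print(robot.current_t(),robot.current_qpos())
E
```

```text
0.03 n,t,z [-0.5 -0.3 -0.2] 0.301
0.06 n,t,z [ 4.4 -1.4 -2.2] 0.301
0.09 n,t,z [ 8.3 -3.1 -4.3] 0.303
0.12 n,t,z [ 5.9 -2.6 -2.3] 0.304
0.16 n,t,z [-0.2  0.1 -0.7] 0.3
0.2 n,t,z [ 0.2  0.3 -0.1] 0.297
0.3 n,t,z [-0.1  0.2  0.2] 0.298
0.4 n,t,z [ 0.6 -0.4  0. ] 0.302
0.5 n,t,z [ 0.  -0.3  0.6] 0.3
0.6 n,t,z [0.3 0.4 0.3] 0.298
0.7 n,t,z [ 0.1 -0.1 -0.1] 0.3
0.8 n,t,z [-0.  -0.3  0.8] 0.297
0.9 n,t,z [-0.5  0.6  0.4] 0.301
1.0 n,t,z [ 0.3 -0.5 -0.6] 0.293
1.1 n,t,z [-0.7 -0.9  0.1] 0.305
1.2 n,t,z [ 0.3  0.4 -0. ] 0.304
1.3 n,t,z [ 0.3  0.4 -0.2] 0.299
1.4 n,t,z [ 0.2 -0.5  0.2] 0.301
13.5833 [ 2.02608389e-01  2.31152264e-01  1.74986611e+00 -4.23911564e-04
  1.16055128e+00  1.26980396e+00]
```

```bash
python3 - <<'E'
from h import *
import pickle
p,o=hp(1.36,150); robot.move_linear(p,o,speed=60)
f=robot.current_contact_force(); print(f)
robot.move_linear([p[0],p[1],225],speed=100); 
print('lift',robot.current_contact_force())
t=door(1.36,np.array([28,-100])); robot.move_ptp([*t,370],[np.pi,0,.54]); robot.sleep(.3)
for n in('wrist','scene','side'):
    c=robot.get_image(n); pickle.dump(c,open(n+'3.pkl','wb')); cv2.imwrite(f'pics/{n}3.png',c['img'])
    print(n,'tube',proj(c,[*t,125]),'handle',proj(c,[*door(1.36,HL),195]))
s=cv2.imread('pics/side3.png')[90:290,250:470]
w=cv2.imread('pics/wrist3.png')
cv2.imwrite('pics/v3.png',np.hstack([cv2.resize(w,(533,400)),cv2.resize(s,(267,400))]))
print(robot.current_t())
E
```

```text
[ 0.48699415  0.3467742  -1.17055463]
lift [-0.32388129 -0.64478291 -0.32220473]
wrist tube [322.92022854 205.50513589] handle [252.13312463 284.32029253]
scene tube [397.05950951 196.64502134] handle [375.09768209 146.71957739]
side tube [310.38842633 189.99100344] handle [265.40770779 162.75598266]
15.9667
```

View pics/wrist3.png

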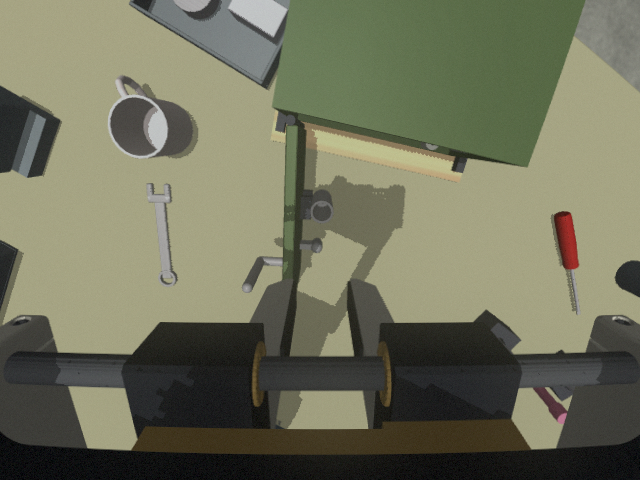

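The door stands wide open in the wrist view. The tube mouth is at about (321,205), within 2 px of the prediction, and the handle top is at (248,289). One enlarged crop of the mouth will give the exact centre.

```bash
python3 - <<'E'
import cv2,numpy as np
w,a,b=[cv2.imread(f'pics/{n}3.png') for n in('wrist','scene','side')]
z=lambda i,x,y:cv2.resize(i[y:y+50,x:x+40],(266,333),interpolation=2)
cv2.imwrite('pics/z3.png',np.hstack([z(w,300,180),z(a,377,170),z(b,290,165)]))
E
```

```text
(no output)
```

View pics/z3.png

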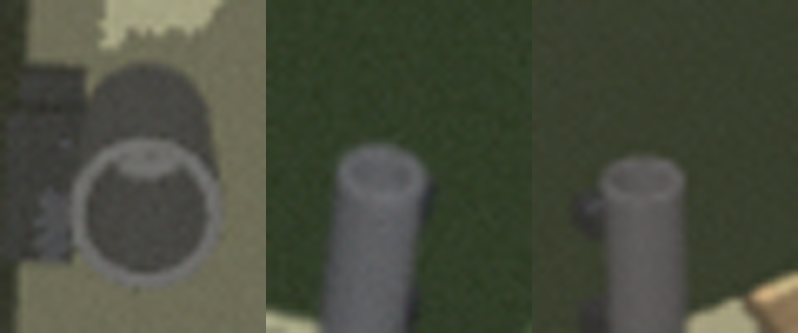

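Mouth ring centres: wrist (322.2,211.9), scene (394.4,195.9), side (306.5,192.1). I'll triangulate, then look again from the wrist at the yaw used for placing so that hand-eye bias cancels.

```bash
cat >> h.py <<'E'
def ring(img,p,rr):
    x,y=np.round(p).astype(int); s=22; g=cv2.cvtColor(img[y-s:y+s,x-s:x+s],6); g=cv2.resize(g,None,fx=6,fy=6,interpolation=2)
    k=cv2.HoughCircles(cv2.GaussianBlur(g,(9,9),2),cv2.HOUGH_GRADIENT,1.5,300,param1=60,param2=15,minRadius=int(6*rr*.85),maxRadius=int(6*rr*1.15))
    return None if k is None else (k[0,0]/6+[x-s,y-s,0])
E
python3 - <<'E'
from h import *
import pickle
w,a,b,c1=[pickle.load(open(n+'.pkl','rb')) for n in('wrist3','scene3','side3','w1')]
pts=[onz(w,322.2,211.9,125),onz(a,394.4,195.9,125),onz(b,306.5,192.1,125)]; print(np.round(pts,1)); t=np.mean(pts,0)
print(two(a,(394.4,195.9),b,(306.5,192.1)),'expected',door(1.36,np.array([28,-100])))
print('hinge->tube',np.linalg.norm(t[:2]-H),'handle',onz(w,247.5,289,195),onz(w,247.5,289,195)[:2]-door(1.36,HL))
print('ring test',ring(w['img'],(322,212),11))
print('rod w',onz(c1,336.2,220.8,160),ring(c1['img'],(336,221),10.5))
robot.move_ptp([t[0],t[1],340],[np.pi,0,2.14]); robot.sleep(.4)
d=robot.get_image('wrist'); pickle.dump(d,open('w4.pkl','wb')); cv2.imwrite('pics/w4.png',d['img'])
q=proj(d,t); f=cam(d)[0]; rr=15*f/(d['eye'][2]-125); k=ring(d['img'],q,rr); print(q,rr,k, k is not None and onz(d,k[0],k[1],125),robot.current_t())
E
```

```text
[[555.8 167.6 125. ]
 [557.3 168.4 125. ]
 [552.9 163.2 125. ]]
(array([553.23366449, 173.50465335, 118.85305135]), np.float64(1.8366759286690804)) expected [563.18502874 171.01374381]
hinge->tube 112.6094951801307 handle [450.42439635 201.95149827 195.        ] [-7.79251945  1.82254769]
ring test None
rod w [ 501.49772275 -397.44226004  160.        ] [336.125      220.875       10.35833359]
[321.18273093 212.02099648] 13.16288216526422 [322.125      212.125       13.66666698] [556.31551206 166.90915253 125.        ] 17.8417
```

The tube is consistent across views at (556.2,167.1). Tube and handle together put the hinge at about (627,245) with the sheet on the hinge axis and the door at 1.41 rad. Now fetch the rod.

```bash
sed -i 's/H=np.array(\[634.5,246.5\]); HL=np.array(\[-51.,-175.\])/H=np.array([627.,245.]); HL=np.array([-45.,-175.])/' h.py
python3 - <<'E'
from h import *
import pickle
robot.move_gripper(.6)
robot.move_ptp([501.4,-397.7,240],[np.pi,0,.9])
print(robot.move_linear([501.4,-397.7,130],speed=100,f_stop=6),robot.current_tcp_pos(),robot.current_contact_force())
robot.move_gripper(0.); print('w mm',robot.current_gripper_width()*93,robot.current_finger_force())
robot.move_linear([501.4,-397.7,345],speed=150); print('w mm',robot.current_gripper_width()*93,robot.current_contact_force())
robot.move_ptp([556.2,167.1,345],[np.pi,0,2.06])
robot.move_linear([556.2,167.1,258],speed=80); robot.sleep(.3)
for n in('scene','side','wrist'):
    c=robot.get_image(n); pickle.dump(c,open(n+'5.pkl','wb')); cv2.imwrite(f'pics/{n}5.png',c['img']); print(n,proj(c,[556.2,167.1,125]),proj(c,[556.2,167.1,138]))
print(robot.current_tcp_pos(),robot.current_t(),robot.current_gripper_width()*93)
a,b=[cv2.imread(f'pics/{n}5.png') for n in('scene','side')]
z=lambda i,x,y:cv2.resize(i[y-45:y+45,x-30:x+30],(400,600),interpolation=2)
cv2.imwrite('pics/z5.png',np.hstack([z(a,394,185),z(b,308,180)]))
E
```

```text
False [ 501.78892548 -398.11992941  130.84325622] [0.93980039 0.63618664 0.17343089]
w mm 20.66269720556216 30.000138568575494
w mm 21.150805327899757 [ 0.08447503  0.32231935 -1.98672828]
scene [393.64036594 195.90003387] [394.22837323 191.37140855]
side [307.70994902 191.10536982] [307.53596243 186.76419944]
wrist [321.2078737  230.83994224] [321.20750178 234.74261603]
[556.22183984 167.08882707 258.05890596] 27.7917 20.846698523640654
```

View pics/z5.png

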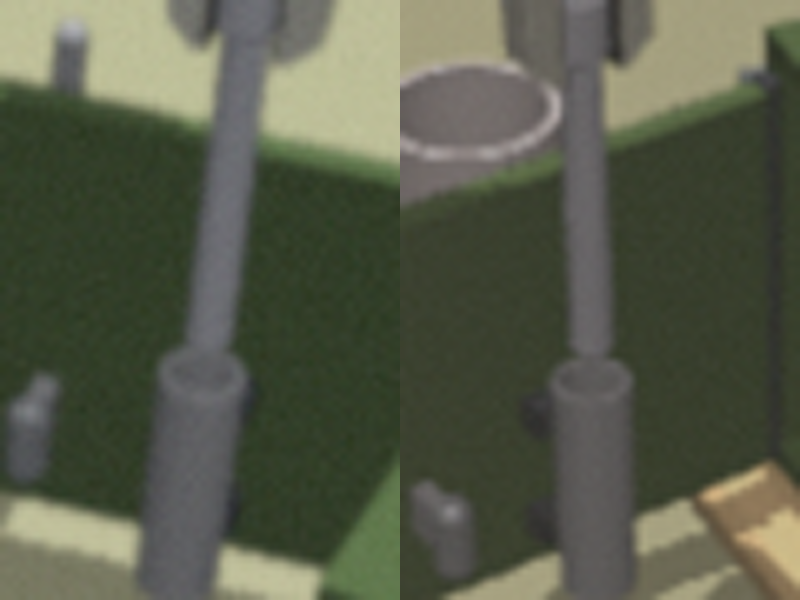

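The crops show the rod in the jaws directly over the mouth, about 1 mm off in scene (foot x 210→207 against mouth 203) and centred in side (591 against 592). That is within the 3.5 mm clearance, so lower it.

```bash
python3 - <<'E'
from h import *
x,y=555.8,166.5
s=robot.move_linear([x,y,238],speed=40,f_stop=5); print('in',s,robot.current_tcp_pos(),robot.current_contact_force())
if not s:
    s=robot.move_linear([x,y,165],speed=50,f_stop=5); print('mid',s,robot.current_tcp_pos(),robot.current_contact_force())
    if not s:
        s=robot.move_linear([x,y,150],speed=15,f_stop=4); print('floor',s,robot.current_tcp_pos(),robot.current_contact_force())
print(robot.current_t())
E
```

```text
in False [555.81378438 166.49731596 237.92518021] [ 0.0165425   0.81664834 -1.03346176]
mid False [556.07252233 166.51058975 165.38964405] [ 0.50076247  0.35914104 -0.27519312]
floor True [555.89578    166.4417239  154.96985439] [-0.44755483 -0.08279051  4.40348963]
30.7417
```

```bash
python3 - <<'E'
from h import *
import pickle
robot.move_gripper(.45); robot.sleep(.4); print('finger',robot.current_finger_force(),robot.current_contact_force())
robot.move_linear([555.8,166.5,270],speed=120)
robot.move_ptp([555.8,166.5,360],[np.pi,0,2.06]); robot.sleep(.2)
d=robot.get_image('wrist'); pickle.dump(d,open('w6.pkl','wb'))
q=proj(d,[556,167,185]); f=cam(d)[0]; rr=11*f/(d['eye'][2]-185); k=ring(d['img'],q,rr); print('head pred',q,rr,'seen',k,k is not None and onz(d,k[0],k[1],185))
# handle top, bright grey blob near prediction
for th in(1.36,1.41): print('handle',th,proj(d,hp(th,195)[0]),hp(th,195)[0])
p,o=hp(1.41,235); print(robot.inverse_kinematics(p,o),robot.current_t())
E
```

```text
finger 0.0 [0.39163938 0.24954191 0.63702233]
head pred [322.89458299 220.78385469] 10.847659441371155 seen [323.375      220.625       10.14166641] [556.36150651 167.38576802 185.        ]
handle 1.36 [241.83268099 150.77784418] [np.float64(453.80582886834645), np.float64(193.48515664374497), 195]
handle 1.41 [243.36151037 141.25951706] [np.float64(451.4476074073159), np.float64(202.20563757941812), 195]
[ 1.95203141e-01  1.47227516e-01  1.63555251e+00 -4.44089210e-16
  1.35881263e+00  1.27520314e+00] 33.5333
```

```bash
python3 - <<'E'
from h import *
robot.move_gripper(.30)
p,o=hp(1.41,240); robot.move_ptp(p,o)
s=robot.move_linear(hp(1.41,150)[0],speed=80,f_stop=6); print('down',s,robot.current_tcp_pos(),robot.current_contact_force())
if not s:
    for th in [1.35,1.25,1.15,1.05,.95,.85,.75,.65,.55,.45,.35,.28,.22,.17,.13,.1,.07,.05,.03,.01,0.]:
        p,o=hp(th,150); st=robot.move_linear(p,o,speed=70 if th>.25 else 35,f_stop=19)
        f=robot.current_contact_force(); a=YAW-th
        print(th,st,'n,t,z',np.round([f[0]*np.cos(a)+f[1]*np.sin(a),-f[0]*np.sin(a)+f[1]*np.cos(a),f[2]],1))
        if st: break
print(robot.current_t())
E
```

```text
down False [451.88792688 202.29222635 150.53242093] [ 1.20574435  0.13504089 -0.21194564]
1.35 False n,t,z [-0.4 -0.1 -0.6]
1.25 False n,t,z [-0.4  1.   0.9]
1.15 False n,t,z [ 0.5 -0.3 -0.9]
1.05 False n,t,z [ 0.2 -0.8  0.1]
0.95 False n,t,z [ 0.6 -0.6  0.6]
0.85 False n,t,z [-0.5  0.5 -0.6]
0.75 False n,t,z [0.8 0.5 0.8]
0.65 False n,t,z [ 0.6  0.4 -0.2]
0.55 False n,t,z [-0.9  1.1  0.6]
0.45 False n,t,z [-0.3  0.1  0.5]
0.35 False n,t,z [ 0.1  1.2 -0.2]
0.28 False n,t,z [-0.1  0.4 -0.8]
0.22 False n,t,z [-0.5  0.1  0.1]
0.17 False n,t,z [-0.1 -0.3 -0.6]
0.13 False n,t,z [ 0.1 -0.2 -1. ]
0.1 False n,t,z [-3.2  0.5  1. ]
0.07 False n,t,z [-8.9  1.3  5.8]
0.05 False n,t,z [-9.5  1.9  4. ]
0.03 False n,t,z [-2.3  0.2  1. ]
0.01 False n,t,z [ 0.6 -0.6  0.3]
0.0 False n,t,z [-0.4  0.4 -0.9]
44.3417
```

The catch snapped: force peaked near 10 N, then fell to zero. Lift off, retreat, and compare the cabinet region with the first pictures.

```bash
python3 - <<'E'
from h import *
import pickle
p,o=hp(0,150); robot.move_linear([p[0],p[1],260],speed=120); print(robot.current_contact_force())
robot.move_j([-1.415,.259,1.535,0,1.348,-.203]); robot.sleep(.5)
for n,(x0,x1,y0,y1) in dict(scene=(380,535,160,345),side=(315,460,120,265)).items():
    A=pickle.load(open(n+'0.pkl','rb'))['img']; B=robot.get_image(n)['img']; cv2.imwrite(f'pics/{n}9.png',B)
    d=cv2.absdiff(cv2.GaussianBlur(A,(5,5),0),cv2.GaussianBlur(B,(5,5),0)).max(2)
    print(n,'cab diff max',d[y0:y1,x0:x1].max(),(d[y0:y1,x0:x1]>25).sum(),'shift',cv2.phaseCorrelate(np.float32(cv2.cvtColor(A,6)[y0:y1,x0:x1]),np.float32(cv2.cvtColor(B,6)[y0:y1,x0:x1])))
    (u0,u1,v0,v1)=(225,265,260,315) if n=='scene' else (285,312,305,330)
    print('drift diff',(d[v0:v1,u0:u1]>25).sum())
print(robot.current_t())
E
```

```text
[-0.58962497  0.3061479   0.37663439]
scene cab diff max 14 0 shift ((0.055787639475070705, -0.019006498534807292), 0.9952835850417614)
drift diff 0
side cab diff max 43 22 shift ((0.03433195769410702, -0.012974356259618958), 1.0033495463053386)
drift diff 0
48.6083
```

```bash
python3 - <<'E'
from h import *
for n,(x0,x1,y0,y1) in dict(scene=(383,402,202,252),side=(338,364,182,228)).items():
    A,B=cv2.imread(f'pics/{n}0.png'),cv2.imread(f'pics/{n}9.png')
    g=lambda i:np.float32(cv2.cvtColor(i,6)[y0:y1,x0:x1])
    d=cv2.absdiff(cv2.GaussianBlur(A,(5,5),0),cv2.GaussianBlur(B,(5,5),0)).max(2)[120:265,315:460]
    k=np.argwhere(d>25) if n=='side' else []
    print(n,'handle shift',cv2.phaseCorrelate(g(A),g(B)), len(k) and (k.min(0)+[120,315],k.max(0)+[120,315]))
E
```

```text
scene handle shift ((-0.015739628799853023, 0.08688310295165991), 0.9961143817901611) 0
side handle shift ((0.5113213807104877, -0.04489886630985751), 1.0477694026481958) (array([172, 360]), array([179, 365]))
```

```bash
python3 -c "
from bench import robot
print(robot.hand_in())"
```

```text
the job is handed in; nothing more can be done
None
```

I handed the job in at about 49 s: the rod is standing in the door's tube and let go, and the door is shut in its catch. By the before-and-after pictures, the cabinet moved less than 1 mm and the drift did not move; no verdict was returned.

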